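# Weigh a bean jar and print its label

## Task

Set the jar of beans with the green lid down gently, upright, in the middle of the label scale's round pan and let go of it. Then, with the jar standing there, press the scale's red key down to its halfway stop, hold it there for about a second while the weight settles, then press it fully down to print, and let it come back up. Leave the jar on the pan, and leave everything else where it stands.

Things in the scene. Friction and masses are not known exactly. Their poses are not given: they have to be found in the camera images.
- green_jar_mid (a point): a round clear jar full of dark coffee beans with a screwed-on green lid, 60 mm across and 80 mm tall in all (the lid, 58 mm across, is its top 16 mm), 0.2 to 0.45 kg, loose on the counter; this point is on its axis, 40 mm above its underside, z up its axis. This is the one to weigh; which of the three jar places it stands in varies.
- pan (a point): the centre of the upper face of the scale's round steel pan, 156 mm across, 60 mm above the counter; axes: x away from the scale's front edge, y along the scale away from the key, z up. The white scale body under it is a fixed box, 220 (x) by 330 (y) by 41 mm high, its middle 75 mm from the pan's centre along -y; its position and yaw on the counter vary
- key_top (a point): the centre of the top of the scale's red two-stage key, a round upright button 34 mm across, its top 77 mm above the counter and 21 mm above its black collar when up; at x = -40, y = -183 mm from the pan's centre in the pan's axes. It moves straight down: 7 mm to the halfway stop, 7 mm more to the bottom. The tilted display, up to 100 mm high, stands 90 mm from it to +x of the pan
- first_stage (a joint): travel of the key's first, light stage, in m: 0 up, 0.007 at the halfway stop (it stays 0.007 while the key is pressed deeper). A spring takes 1.5 N to start and 3 N at the stop, and returns it when let go
- second_stage (a joint): travel of the key beyond the halfway stop, in m: 0 up to that stop, 0.007 when the key is fully down. The halfway stop yields only above 10 N, the very bottom takes 14 N; a spring returns it when let go
- green_jar: the same green-lidded jar; origin at the centre of its underside
- white_jar_mid (a point): a round clear jar full of dark coffee beans with a screwed-on white lid, 60 mm across and 80 mm tall in all (the lid, 58 mm across, is its top 16 mm), 0.2 to 0.45 kg, loose on the counter; this point is on its axis, 40 mm above its underside, z up its axis. Not to be moved.
- blue_jar_mid (a point): a round clear jar full of dark coffee beans with a screwed-on blue lid, 60 mm across and 80 mm tall in all (the lid, 58 mm across, is its top 16 mm), 0.2 to 0.45 kg, loose on the counter; this point is on its axis, 40 mm above its underside, z up its axis. Not to be moved.
- pitcher_mid (a point): a steel milk pitcher with a handle, 84 mm across and 100 mm tall, at the table's far side; this point is half-way up on its axis. Not to be moved
- tumbler_mid (a point): an empty glass tumbler, 72 mm across and 90 mm tall, at the table's far side; this point is half-way up on its axis. Not to be moved
- tamper_mid (a point): a dark steel coffee tamper standing on its 56 mm foot, 84 mm tall, at the table's far side; this point is half-way up. Not to be moved
Things that resemble listed ones, but are neither listed nor needed, are in the scene too. What is shaped like the green_jar but orange or yellow is not meant.

How it is judged:
By the outcome, as a careful person would: the job done as asked, in the order asked, and still so for the second after the job is handed in, with the robot touching nothing.
It also fails if it takes over 48 s, if anything falls off the work surface, if the arm or the gripper's body presses on something with over 40 N, if the wrist force passes 120 N, or if a joint passes its speed limit or range.

## Robot

A 6-joint arm with a two-finger parallel gripper is mounted at the origin on the work surface. World frame = base frame: x ahead of the robot, y to its left, z up, the work surface at z = 0. Lengths are in m, angles in degrees, forces in N, time in s.
With the tool pointing down it reaches from about 0.25 to 0.725 m from the base axis. Payload 9.7 kg.
Tool frame: the origin (TCP) lies at the very end of the fingers, on their centre line; the grasp point (between the pads) lies 19 mm behind it (bot.pinch_z is the distance from the TCP to the grasp point, in m); x points along the fingers, z is the direction in which the jaws open and shut, and the axes are right-handed (so a half turn about x gives the same grasp; the last joint's range is limited). The gripper opens to 85 mm and grips with 20 to 120 N. Pads are 22 mm wide; open, the fingers measure 114 mm over their backs; the gripper's body (76 mm by 85 mm) begins 54 mm behind the grasp point. The pads swing forward as they close: fully open they stand 13 mm farther back than shut.
Start: joints at [63.942, 4.979, 10.078, 95.1, 0, 90], TCP at [0.242, 0.494, 0.231] pointing down, gripper open.
Joint ranges: [-179.16, 179.16], [-48.56, 103.87], [-65.8, 70.77], [-126.05, 130.52], [-82.76, 87.17], [-180, 180]. Speed limits (degrees/s): [127.2, 127.2, 147.25, 180, 180, 180].

## Interface

Orientations are given as [roll, pitch, yaw] about the fixed x, y, z axes, in that order (R = Rz(yaw) Ry(pitch) Rx(roll)).
In Python, from workcell import bot gives the robot as it stands.
- The arm moves only by the tool play_rows, never from a script. Its argument "rows" is a list of rows, each a list of 3 entries, a list of its own where there are three numbers: the shift along the tool's x, y, z in cm, then the turn about the tool's x in degrees, then the finger opening in cm, from 0 to 8.54. A call has 1 to 12 rows; each row is the pose to reach, as a shift and turn from the pose commanded when the call began, along the tool's axes at that moment; what a row does not reach only later rows make up. A row lasts 1/12 s, in which the tool goes at most 41.7 mm and 7.16 degrees, less where a joint would pass 70% of its speed; a pose out of reach is approached as far as the arm can. A call with a gripper value outside its range is refused whole. The fingers move at their own pace and stop on an object; "squeeze" is the grip in N (left out, the last holds). Time passes only in rows, so rows that repeat a pose let the fingers close. It gives the time, the measured TCP pose, the force and the opening at its end, in the units of the state.
- bot.get_obs(): the state, without advancing time (a new reading comes with each control period).
- bot.camera(name): name is "scene" or "top"; returns (picture, depth): 420x560x3 uint8, blue, green, red; 420x560 float32, m along the optical axis (not along the pixel's ray), 0 where there is no reading.
- bot.camera_model(name): a dict with "fx", "fy", "cx", "cy" (pixels), "k1" (the pictures are not rectified: a ray, as slopes to the right and down, at radius r is drawn at 1 + k1 r^2 times it, then the intrinsics apply), "origin" and "attitude" of the camera in the world. Camera axes: x right, y down, z forward; pixel columns grow to the right and rows downward; lengths in m; the calibration is good to about 2 mm. A picture is of the moment at which its call begins. camera_model takes no time and is no camera call.
- bot.job_done(): hands the job in, once; it reports no verdict.
The state is a dict: "time": time; "q": joint angles; "qd": joint speeds; "joint_efforts": joint torques, N m; "ee_pos": TCP position; "tcp_rot": TCP orientation; "wrist_force": force on the tool from outside, world axes, zero at the start; "torque": the same for the moment, N m; "opening": finger opening in m.
Only numpy, scipy, OpenCV 4.12 (cv2) and the standard library are available. Lean on these libraries where they do the work, as an engineer would, in place of code of your own. Each camera call takes 0.05 s, during which the arm holds its last target.

## Working session

There is one attempt and no reset: what is moved stays moved. The work goes in short steps, Python scripts to look and compute and a tool call to move; the robot and the scene stay as the last step left them, time stands still between calls to the robot, and variables do not carry over. Pictures are saved under pics/ and viewed, and the job is handed in when it is done.

Besides the shell and the picture viewer there is one more tool, called after "Request:" by a JSON object that holds its "method" and its "body". play_rows: Moves the arm, as the interface text tells. Its arguments: {"type":"object","properties":{"rows":{"type":"array"},"squeeze":{"type":"number"}},"required":["rows"]}

```bash
mkdir -p pics; ls; python3 - <<'E'
from workcell import bot
import cv2,numpy as np
print(bot.get_obs())
for n in("scene","top"):
    p,d=bot.camera(n); print(bot.camera_model(n))
    cv2.imwrite(f"pics/{n}0.png",p); np.save(f"pics/{n}0_d.npy",d)
E
```

```text
pics
{'time': 0.0, 'q': array([6.39415650e+01, 5.01143251e+00, 1.00327688e+01, 9.50985931e+01,
       5.15678914e-04, 9.00014991e+01]), 'qd': array([0.04225828, 0.01158725, 0.00855769, 0.07172384, 0.04207161,
       0.03617842]), 'joint_efforts': array([ 3.91399866e-03, -5.20391071e+01,  4.64793599e+01,  1.67083705e-02,
        2.33581732e-04,  6.83754067e-07]), 'ee_pos': array([0.24150395, 0.49388327, 0.23056478]), 'tcp_rot': array([ 179.61906371,   89.92274139, -116.44087077]), 'wrist_force': array([-0.18054294, -0.5713546 ,  0.56856887]), 'torque': array([-0.00042219,  0.00169546, -0.04299579]), 'opening': 0.08540706056691741}
{'fx': 424.5501038046734, 'fy': 424.5501038046734, 'cx': 277.8447647885063, 'cy': 209.08225734802005, 'k1': -0.03567479939152525, 'origin': array([1.22320404, 0.13108252, 0.8378542 ]), 'attitude': array([-141.98107078,    0.44593775,   96.13869093])}
{'fx': 520.3336400654082, 'fy': 520.3336400654082, 'cx': 278.09746988089194, 'cy': 209.51644955366245, 'k1': 0.00424292776013886, 'origin': array([0.51209625, 0.0593093 , 1.37747861]), 'attitude': array([-175.60462757,    1.30474759,  -90.92787453])}
```

View pics/scene0.png

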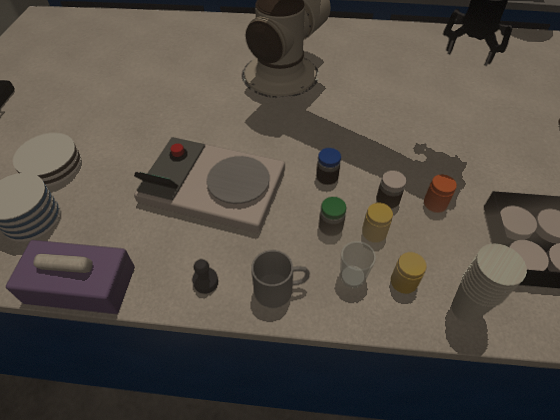

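View pics/top0.png

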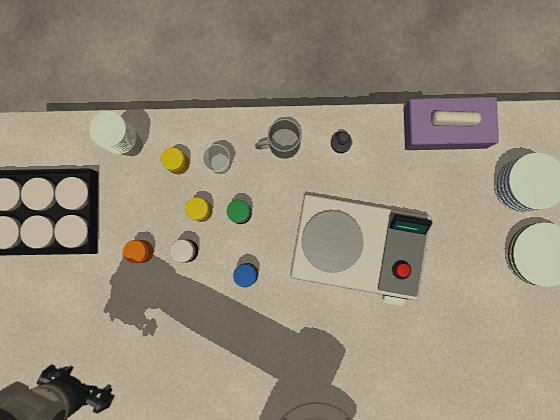

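The scene view shows the green jar at (333,215), the pan at (238,180) and the key at (177,150). The top view shows the green lid at (239,211), with yellow, white and blue neighbours, the pan at (333,241) and the red key at (403,270).

```bash
cat > h.py <<'E'
import numpy as np,cv2
from scipy.spatial.transform import Rotation as R
from workcell import bot
def ray(n,uv):
    m=bot.camera_model(n)
    x=(uv[0]-m['cx'])/m['fx'];y=(uv[1]-m['cy'])/m['fy']
    a,b=x,y
    for _ in range(20):
        s=1+m['k1']*(a*a+b*b);a,b=x/s,y/s
    return m['origin'],R.from_euler('xyz',m['attitude'],degrees=True).apply([a,b,1])
def onplane(n,uv,z):
    o,d=ray(n,uv);return o+d*(z-o[2])/d[2]
def depthpt(n,uv,d):
    o,r=ray(n,uv);return o+r*d[int(round(uv[1])),int(round(uv[0]))]
def mask(p,lo,hi,roi=None):
    h=cv2.cvtColor(p,cv2.COLOR_BGR2HSV);m=cv2.inRange(h,np.array(lo),np.array(hi))
    return m
def blobs(m,mn=30):
    cs,_=cv2.findContours(m,cv2.RETR_EXTERNAL,cv2.CHAIN_APPROX_NONE)
    return [c for c in cs if cv2.contourArea(c)>=mn]
E
python3 - <<'E'
from h import *
for n in("top","scene"):
    p=cv2.imread(f"pics/{n}0.png");d=np.load(f"pics/{n}0_d.npy")
    for nm,lo,hi,z in(("green",(45,90,40),(80,255,255),.08),("blue",(100,120,40),(125,255,255),.08),("red",(0,180,60),(5,255,255),.077),("red2",(174,150,60),(180,255,255),.077)):
        for c in blobs(mask(p,lo,hi)):
            (u,v),r=cv2.minEnclosingCircle(c)
            if cv2.contourArea(c)>3000: continue
            W=np.array([onplane(n,q[0],z) for q in c.astype(float)])
            (a,b),rw=cv2.minEnclosingCircle(W[:,:2].astype(np.float32))
            print(n,nm,np.round([u,v,r],1),cv2.contourArea(c),"circ",np.round([a,b,rw],4),"dpt",depthpt(n,(u,v),d).round(4))
p=cv2.imread("pics/top0.png");d=np.load("pics/top0_d.npy")
# heights by depth along pan
for uv in((333,241),(320,255),(345,225),(300,270),(375,280),(403,270),(395,250),(460,330),(239,211),(184,251),(198,210)):
    print(uv,depthpt("top",uv,d).round(4), p[uv[1],uv[0]])
cv2.imwrite("pics/crop.png",cv2.resize(p[180:320,170:450],None,fx=2.8,fy=2.8,interpolation=cv2.INTER_CUBIC))
E
```

```text
top green [237.9 210.8  11.5] 368.5 circ [0.6111 0.1881 0.0288] dpt [0.6113 0.1885 0.0757]
top blue [244.7 275.1  11.5] 378.0 circ [0.4508 0.1727 0.0286] dpt [0.4507 0.1725 0.0831]
top red [402.7 269.9   7. ] 130.5 circ [ 0.4575 -0.2183  0.0172] dpt [ 0.4571 -0.2196  0.0709]
scene green [333.5 206.5  12. ] 350.0 circ [0.6138 0.1866 0.0286] dpt [0.6127 0.1872 0.0778]
scene blue [329.4 156.5  10.7] 248.5 circ [0.4525 0.1718 0.0285] dpt [0.454  0.1726 0.0788]
scene red [176.5 148.5   5.7] 60.5 circ [ 0.4591 -0.2206  0.0151] dpt [ 0.4612 -0.2196  0.0764]
(333, 241) [ 0.5317 -0.0492  0.0633] [126 139 144]
(320, 255) [ 0.4971 -0.0161  0.0583] [137 150 154]
(345, 225) [ 0.5714 -0.0804  0.0636] [125 137 141]
(300, 270) [0.4596 0.0347 0.0422] [165 186 191]
(375, 280) [ 0.4314 -0.1553  0.0397] [163 184 190]
(403, 270) [ 0.4569 -0.2202  0.0709] [ 33  40 184]
(395, 250) [ 0.5066 -0.2062  0.0508] [ 95 107 108]
(460, 330) [ 0.2978 -0.3759  0.0024] [144 166 178]
(239, 211) [0.6103 0.1852 0.0808] [ 64 127  50]
(184, 251) [0.5127 0.324  0.0792] [162 182 190]
(198, 210) [0.6147 0.2883 0.08  ] [ 28 171 191]
```

View pics/crop.png

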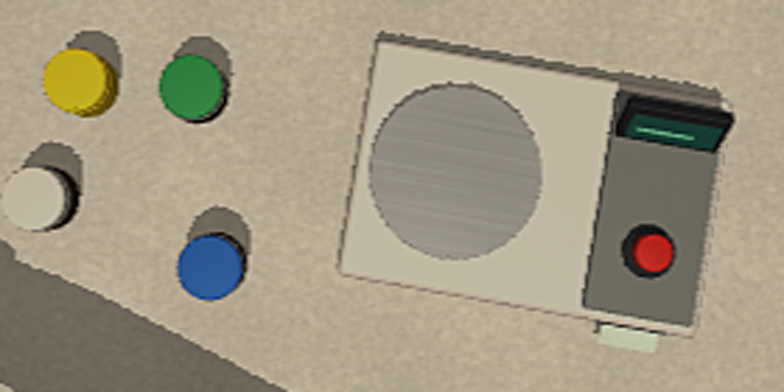

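The crop confirms a clear pan disc and key. Next I fit the pan centre and yaw, and check them against the key's known offset.

```bash
python3 - <<'E'
from h import *
key={"top":(.4575,-.2183),"scene":(.4591,-.2206)}
for n,roi in(("top",(285,185,378,290)),("scene",(200,150,275,212))):
    p=cv2.imread(f"pics/{n}0.png")
    v=cv2.GaussianBlur(p,(3,3),0)[...,2].copy()
    x0,y0,x1,y1=roi
    sub=v[y0:y1,x0:x1]
    t,_=cv2.threshold(sub,0,255,cv2.THRESH_OTSU)
    for tt in (t,t+10) if n=="top" else (t,t-8):
      m=np.zeros_like(v); m[y0:y1,x0:x1]=(sub<tt)*255
      k=np.ones((5,5),np.uint8); m=cv2.morphologyEx(m,cv2.MORPH_CLOSE,k); m=cv2.morphologyEx(m,cv2.MORPH_OPEN,np.ones((9,9),np.uint8))
      c=max(blobs(m),key=cv2.contourArea)
      W=np.array([onplane(n,q[0],.06)[:2] for q in c.astype(float)]).astype(np.float32)
      (a,b),s,_=cv2.fitEllipse(W); s=np.array(s)
      ce=np.array([a,b]); kk=np.array(key[n])-ce
      yaw=np.degrees(np.arctan2(kk[1],kk[0])-np.arctan2(-.183,-.040))
      print(n,tt,cv2.contourArea(c),"pan",ce.round(4),"axes",s.round(4),"keydist",np.hypot(*kk).round(4),"(.1873) yaw",yaw.round(1))
      cv2.imwrite(f"pics/m_{n}.png",m)
# body left edge direction on top image from crop: corners
A=onplane("top",(170+378/2.8,180+38/2.8),.041);B=onplane("top",(170+340/2.8,180+273/2.8),.041)
C=onplane("top",(170+693/2.8,180+327/2.8),.041)
print(A,B,C,"len",np.hypot(*(A-B)[:2]),np.hypot(*(C-B)[:2]),"yaw",np.degrees(np.arctan2((A-B)[1],(A-B)[0])),np.degrees(np.arctan2((B-C)[1],(B-C)[0]))-90)
E
```

```text
top 164.0 3073.0 pan [ 0.5345 -0.0441] axes [0.1536 0.1635] keydist 0.1905 (.1873) yaw -11.5
top 174.0 3227.0 pan [ 0.5343 -0.0425] axes [0.1556 0.1698] keydist 0.1919 (.1873) yaw -11.3
scene 111.0 2659.5 pan [ 0.5428 -0.0443] axes [0.1597 0.175 ] keydist 0.1951 (.1873) yaw -13.1
scene 103.0 2585.0 pan [ 0.5432 -0.0442] axes [0.1574 0.1727] keydist 0.1954 (.1873) yaw -13.2
[0.65533445 0.01800459 0.041     ] [0.44091034 0.05690556 0.041     ] [ 0.38780048 -0.26072856  0.041     ] len 0.217924253910889 0.32204362266504016 yaw -10.282799834880977 -9.492304819148714
```

```bash
python3 - <<'E'
from h import *
from scipy.optimize import least_squares
ims=[]
for n,c0,z in(("top",(.530,-.046),.06),("scene",(.530,-.046),.06)):
    p=cv2.imread(f"pics/{n}0.png"); g=cv2.cvtColor(p,cv2.COLOR_BGR2GRAY).astype(np.float32)
    m=bot.camera_model(n);Rm=R.from_euler('xyz',m['attitude'],degrees=True)
    def proj(P):
        q=Rm.inv().apply(np.asarray(P)-m['origin']);a=q[:,0]/q[:,2];b=q[:,1]/q[:,2];s=1+m['k1']*(a*a+b*b)
        return np.c_[m['fx']*a*s+m['cx'],m['fy']*b*s+m['cy']].astype(np.float32)
    c=np.array(c0)
    for it in range(3):
        pts=[]
        for th in np.arange(0,360,4):
            dr=np.array([np.cos(np.radians(th)),np.sin(np.radians(th))])
            rr=np.arange(.066,.090,.0005)
            P=np.c_[c+rr[:,None]*dr,np.full(len(rr),z)]
            uv=proj(P);pr=cv2.remap(g,uv[:,0].reshape(1,-1),uv[:,1].reshape(1,-1),cv2.INTER_LINEAR)[0]
            gr=pr[4:]-pr[:-4]; k=gr.argmax()
            if gr[k]>8: pts.append(c+rr[k+2]*dr)
        pts=np.array(pts)
        f=least_squares(lambda x:np.hypot(*(pts-x[:2]).T)-x[2],[*c,.078],loss='soft_l1',f_scale=.001)
        c=f.x[:2]
    res=np.hypot(*(pts-c).T)-f.x[2]
    print(n,f.x.round(4),len(pts),np.median(abs(res)).round(4))
    for q in pts:
        u,v=proj(np.array([[*q,z]]))[0];cv2.circle(p,(int(round(u)),int(round(v))),0,(255,0,255),-1)
    ims.append(cv2.resize(p[130:300,180:450],None,fx=2.8,fy=1.7*2.8/2.8*1.6) if 0 else p)
cv2.imwrite("pics/fit.png",np.vstack([cv2.resize(ims[0][180:300,270:450],(540,360),interpolation=0)[:300],cv2.resize(ims[1][130:230,130:310],(540,300),interpolation=0)]))
E
```

```text
top [ 0.5328 -0.0473  0.079 ] 90 0.0005
scene [ 0.5359 -0.0484  0.0802] 86 0.0017
```

View pics/fit.png

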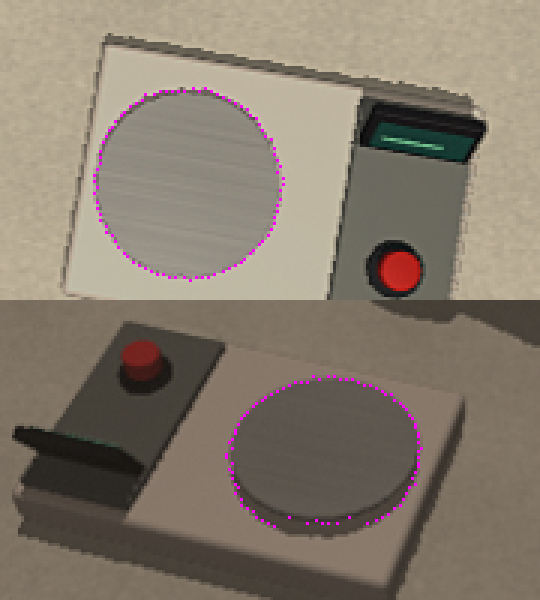

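```bash
cat >> h.py <<'E'
def shift(T):
    o=bot.get_obs();Rt=R.from_euler('xyz',o['tcp_rot'],degrees=True)
    d=np.asarray(T)-o['ee_pos'];return (Rt.inv().apply(d)*100).round(2)
def st():
    o=bot.get_obs();M=R.from_euler('xyz',o['tcp_rot'],degrees=True).as_matrix()
    print("t",round(o['time'],2),"p",o['ee_pos'].round(4),"F",o['wrist_force'].round(1),"op",round(o['opening'],4),"q",o['q'].round(1));print("x",M[:,0].round(4),"y",M[:,1].round(3),"z",M[:,2].round(3))
E
python3 - <<'E'
from h import *
st();print(bot.pinch_z)
print(shift((.612,.187,.2306)),shift((.612,.187,.13)))
p=cv2.imread("pics/top0.png")
for nm,uv in(("tumbler",(217,150)),("yellow",(198,209)),("white",(183,251)),("yellow2",(175,160))): print(nm,onplane("top",uv,.085))
E
```

```text
t 0.1 p [0.2415 0.4939 0.2306] F [-0.4 -0.2  1. ] op 0.0855 q [63.9  5.  10.  95.1 -0.  90. ]
x [-5.0e-04 -1.1e-03 -1.0e+00] y [-0.898  0.439 -0.   ] z [ 0.439  0.898 -0.001]
0.0187
[ 2.000e-02 -4.676e+01 -1.129e+01] [ 10.08 -46.76 -11.28]
tumbler [0.76513242 0.23871191 0.085     ]
yellow [0.61682157 0.28742841 0.085     ]
white [0.51273048 0.32530591 0.085     ]
yellow2 [0.74179219 0.34506683 0.085     ]
```

Request:
{"method": "play_rows", "body": {"rows": [[[0,-3,-0.7],5,8.5],[[0,-7,-1.7],10,8.5],[[0,-11,-2.7],17,8.5],[[0,-15,-3.6],24,8.5],[[0,-19,-4.6],31,8.5],[[0,-23,-5.6],38,8.5],[[0,-27,-6.5],44,8.5],[[0,-31,-7.5],50,8.5],[[0,-35,-8.4],50,8.5],[[0,-39,-9.4],50,8.5],[[0,-43,-10.4],50,8.5],[[0,-46.8,-11.3],50,8.5]]}}

```text
time: 1.1
ee_pos: [0.6137, 0.185, 0.2308]
tcp_rot: [-169.4, 90.0, -155.5]
wrist_force: [0.3, 1.2, 0.4]
opening: 0.085
```

Request:
{"method": "play_rows", "body": {"rows": [[[0,0,0],0,8.5],[[0,0,0],0,8.5],[[0,0,0],0,8.5]]}}

```text
time: 1.35
ee_pos: [0.6122, 0.1869, 0.2307]
tcp_rot: [171.4, 89.9, -174.7]
wrist_force: [0.7, -0.5, 0.3]
opening: 0.085
```

```bash
python3 - <<'E'
from h import *
st();print(shift((.612,.187,.13)),shift((.612,.187,.02)))
E
```

```text
t 1.35 p [0.6122 0.1869 0.2307] F [ 0.7 -0.5  0.3] op 0.085 q [17.  18.1 25.3 97.2  0.  93.1]
x [-1.2e-03 -1.0e-04 -1.0e+00] y [-0.24   0.971  0.   ] z [ 0.971  0.24  -0.001]
[ 1.007e+01  1.000e-02 -1.000e-02] [2.107e+01 1.000e-02 1.000e-02]
```

Request:
{"method": "play_rows", "body": {"rows": [[[3,0,0],0,8.5],[[6.5,0,0],0,8.5],[[10,0,0],0,8.5],[[12.5,0,0],0,8.5],[[14.5,0,0],0,8.5],[[16.5,0,0],0,8.5],[[18,0,0],0,8.5],[[19.5,0,0],0,8.5],[[20.5,0,0],0,8.5],[[21,0,0],0,8.5],[[21,0,0],0,8.5],[[21,0,0],0,8.5]]}}

```text
time: 2.35
ee_pos: [0.6124, 0.1875, 0.022]
tcp_rot: [1.9, 90.0, 15.9]
wrist_force: [-0.4, 0.6, 0.3]
opening: 0.0845
```

```bash
python3 - <<'E'
from h import *
st();print(bot.pinch_z)
for n in("scene","top"):
    p,d=bot.camera(n);cv2.imwrite(f"pics/{n}1.png",p)
    q=p[130:290,250:450] if n=="scene" else p[150:290,150:330]
    cv2.imwrite(f"pics/{n}1c.png",cv2.resize(q,None,fx=3.5,fy=3.5))
E
```

```text
t 2.35 p [0.6124 0.1875 0.022 ] F [-0.4  0.6  0.3] op 0.0845 q [17.  18.2  2.3 74.  -0.  93. ]
x [ 7.e-04  2.e-04 -1.e+00] y [-0.242  0.97   0.   ] z [0.97  0.242 0.001]
0.0187
```

View pics/scene1c.png

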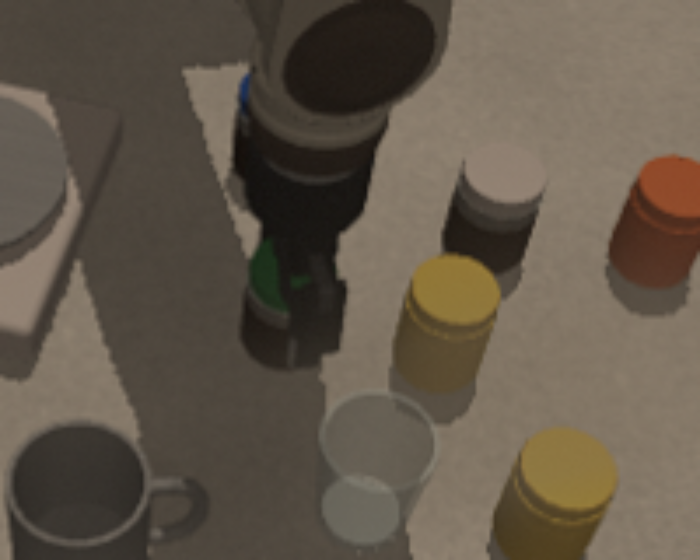

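The open fingers straddle the green jar: the near finger is about 15 mm right of the axis in this view, which matches the jaw direction. I close now.

Request:
{"method": "play_rows", "body": {"rows": [[[0,0,0],0,6.5],[[0,0,0],0,5.0],[[0,0,0],0,5.0],[[0,0,0],0,5.0],[[0,0,0],0,5.0],[[0,0,0],0,5.0],[[0,0,0],0,5.0],[[0,0,0],0,5.0],[[0,0,0],0,5.0],[[0,0,0],0,5.0]], "squeeze": 50}}

```text
time: 3.28
ee_pos: [0.6126, 0.1871, 0.0223]
tcp_rot: [13.5, 89.9, 27.4]
wrist_force: [-2.2, -0.1, 6.3]
opening: 0.0589
```

```bash
python3 - <<'E'
from h import *
st()
E
```

```text
t 3.28 p [0.6126 0.1871 0.0223] F [-2.2 -0.1  6.3] op 0.0589 q [17.  18.2  2.3 74.   0.  93. ]
x [ 8.e-04  4.e-04 -1.e+00] y [-0.241  0.971  0.   ] z [0.971 0.241 0.001]
```

Request:
{"method": "play_rows", "body": {"rows": [[[-0.3,0,0],0,5.0],[[-1,0,0],0,5.0],[[-2,0,0],0,5.0],[[-3.5,0,0],0,5.0],[[-5.5,0,0],0,5.0],[[-8,0,0],0,5.0],[[-10.5,0,0],0,5.0],[[-12.5,0,0],0,5.0],[[-14,0,0],0,5.0],[[-14.5,0,0],0,5.0],[[-14.5,0,0],0,5.0],[[-14.5,0,0],0,5.0]]}}

```text
time: 4.28
ee_pos: [0.6123, 0.1869, 0.1658]
tcp_rot: [-173.6, 90.0, -159.6]
wrist_force: [0.1, -0.8, -3.1]
opening: 0.059
```

```bash
python3 - <<'E'
from h import *
st();print(shift((.533,-.047,.1670)))
p,d=bot.camera("scene");cv2.imwrite("pics/s2.png",p);np.save("pics/s2d.npy",d)
cv2.imwrite("pics/s2c.png",cv2.resize(p[90:290,200:450],None,fx=3,fy=3))
E
```

```text
t 4.28 p [0.6123 0.1869 0.1658] F [ 0.1 -0.8 -3.1] op 0.059 q [17.  16.8 16.4 89.7 -0.  93. ]
x [-4.e-04 -1.e-04 -1.e+00] y [-0.241  0.971 -0.   ] z [ 0.971  0.241 -0.   ]
[ -0.12 -20.8  -13.33]
```

View pics/s2c.png

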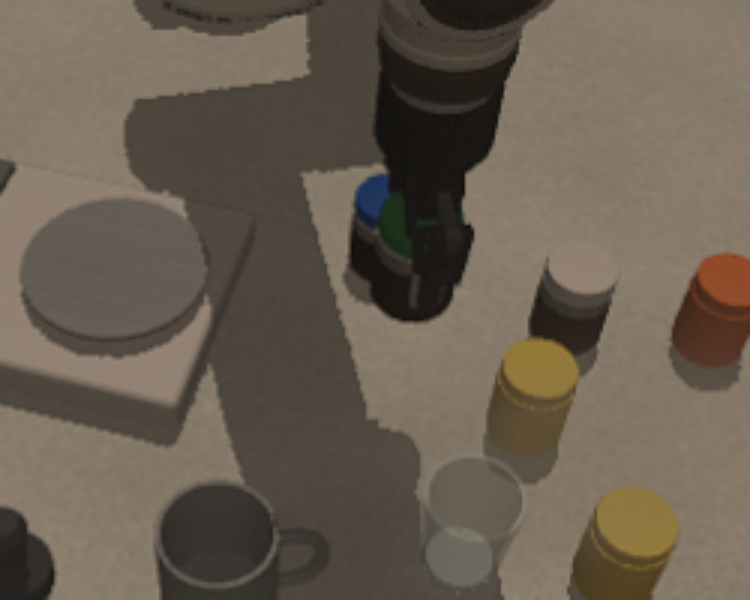

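The jar is lifted and upright in the gripper, with a load of about 3 N. Next I carry it over the pan.

Request:
{"method": "play_rows", "body": {"rows": [[[0,-0.6,-0.4],0,5.0],[[0,-2,-1.3],0,5.0],[[0,-4,-2.6],0,5.0],[[0,-6.2,-4],0,5.0],[[0,-8.5,-5.4],0,5.0],[[0,-10.8,-6.9],0,5.0],[[0,-13,-8.3],0,5.0],[[0,-15.2,-9.7],0,5.0],[[0,-17.3,-11.1],0,5.0],[[0,-19,-12.2],0,5.0],[[0,-20.2,-12.9],0,5.0],[[0,-20.8,-13.3],0,5.0]]}}

```text
time: 5.33
ee_pos: [0.5322, -0.0488, 0.1654]
tcp_rot: [176.5, 89.9, -169.6]
wrist_force: [0.0, 0.5, -2.3]
opening: 0.0592
```

Request:
{"method": "play_rows", "body": {"rows": [[[0,0,0],0,5.0],[[0,0,0],0,5.0],[[0,0,0],0,5.0]]}}

```text
time: 5.58
ee_pos: [0.5335, -0.0463, 0.166]
tcp_rot: [124.8, 90.0, 138.8]
wrist_force: [-0.3, -0.5, -3.1]
opening: 0.0589
```

```bash
python3 - <<'E'
from h import *
st();print(shift((.533,-.047,.0822)))
ims=[]
for n in("scene","top"):
    p,d=bot.camera(n);cv2.imwrite(f"pics/{n}3.png",p);ims.append(p)
cv2.imwrite("pics/s3c.png",cv2.resize(ims[0][80:240,130:330],None,fx=3.5,fy=3.5))
E
```

```text
t 5.58 p [ 0.5335 -0.0463  0.166 ] F [-0.3 -0.5 -3.1] op 0.0589 q [-5.   2.2 -0.1 87.7  0.  71.1]
x [-3.e-04  3.e-04 -1.e+00] y [-0.241  0.97   0.   ] z [ 0.97   0.241 -0.   ]
[ 8.38 -0.06 -0.06]
```

View pics/s3c.png

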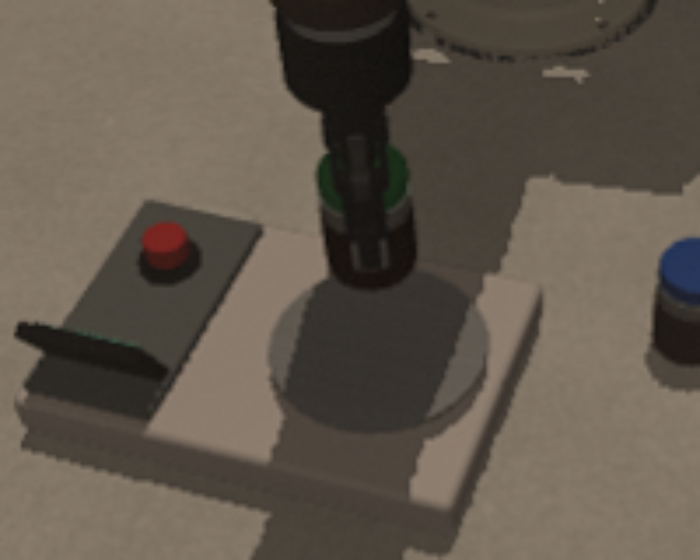

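View pics/top3.png

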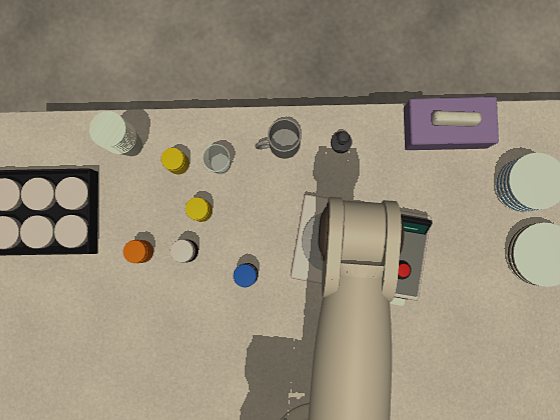

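The jar hangs upright above the pan centre in the scene view, and only the arm shows from above. I lower quickly to about 6 mm above contact, then creep.

Request:
{"method": "play_rows", "body": {"rows": [[[1,0,0],0,5.0],[[2.5,0,0],0,5.0],[[4,0,0],0,5.0],[[5.2,0,0],0,5.0],[[6.2,0,0],0,5.0],[[6.9,0,0],0,5.0],[[7.4,0,0],0,5.0],[[7.7,0,0],0,5.0],[[7.8,0,0],0,5.0],[[7.8,0,0],0,5.0],[[7.8,0,0],0,5.0]]}}

```text
time: 6.6
ee_pos: [0.5337, -0.047, 0.0888]
tcp_rot: [-21.6, 90.0, -7.6]
wrist_force: [0.3, 0.7, -2.8]
opening: 0.059
```

Request:
{"method": "play_rows", "body": {"rows": [[[0.1,0,0],0,5.0],[[0.2,0,0],0,5.0],[[0.3,0,0],0,5.0],[[0.3,0,0],0,5.0],[[0.3,0,0],0,5.0]]}}

```text
time: 7.02
ee_pos: [0.5334, -0.0469, 0.0853]
tcp_rot: [132.8, 90.0, 146.8]
wrist_force: [0.3, -0.5, -2.6]
opening: 0.0588
```

Request:
{"method": "play_rows", "body": {"rows": [[[0.05,0,0],0,5.0],[[0.1,0,0],0,5.0],[[0.1,0,0],0,5.0],[[0.1,0,0],0,5.0]]}}

```text
time: 7.35
ee_pos: [0.5334, -0.0469, 0.0843]
tcp_rot: [156.0, 90.0, 170.0]
wrist_force: [0.5, -0.2, -2.3]
opening: 0.0592
```

Request:
{"method": "play_rows", "body": {"rows": [[[0.05,0,0],0,5.0],[[0.1,0,0],0,5.0],[[0.1,0,0],0,5.0],[[0.1,0,0],0,5.0]]}}

```text
time: 7.68
ee_pos: [0.5334, -0.0469, 0.0832]
tcp_rot: [160.2, 90.0, 174.1]
wrist_force: [0.6, 0.5, -3.3]
opening: 0.0591
```

Request:
{"method": "play_rows", "body": {"rows": [[[0.05,0,0],0,5.0],[[0.05,0,0],0,5.0],[[0.05,0,0],0,5.0]]}}

```text
time: 7.93
ee_pos: [0.5334, -0.0469, 0.0827]
tcp_rot: [164.6, 90.0, 178.5]
wrist_force: [0.6, 0.4, -3.5]
opening: 0.059
```

Request:
{"method": "play_rows", "body": {"rows": [[[0.05,0,0],0,5.0],[[0.05,0,0],0,5.0],[[0.05,0,0],0,5.0]]}}

```text
time: 8.18
ee_pos: [0.5334, -0.0469, 0.0823]
tcp_rot: [-85.5, 90.0, -71.6]
wrist_force: [0.2, -0.4, -2.6]
opening: 0.0592
```

Request:
{"method": "play_rows", "body": {"rows": [[[0.05,0,0],0,5.0],[[0.05,0,0],0,5.0],[[0.05,0,0],0,5.0]]}}

```text
time: 8.43
ee_pos: [0.5335, -0.0469, 0.0823]
tcp_rot: [-19.9, 90.0, -5.9]
wrist_force: [-2.3, -0.1, 3.4]
opening: 0.0593
```

Request:
{"method": "play_rows", "body": {"rows": [[[0.05,0,0],0,5.0],[[0.05,0,0],0,5.0],[[0.05,0,0],0,5.0]]}}

```text
time: 8.68
ee_pos: [0.5334, -0.0469, 0.0822]
tcp_rot: [-20.6, 90.0, -6.7]
wrist_force: [-5.2, -0.5, 8.0]
opening: 0.0587
```

Contact: the load swung from -3 N to +8 N. I ease off and open.

Request:
{"method": "play_rows", "body": {"rows": [[[-0.05,0,0],0,5.0],[[-0.05,0,0],0,5.0],[[-0.05,0,0],0,5.9],[[-0.05,0,0],0,6.0],[[-0.05,0,0],0,6.2],[[-0.05,0,0],0,6.5],[[-0.05,0,0],0,7.0],[[-0.05,0,0],0,7.5],[[-0.05,0,0],0,8.0],[[-0.05,0,0],0,8.5],[[-0.05,0,0],0,8.5],[[-0.05,0,0],0,8.5]], "squeeze": 20}}

```text
time: 9.68
ee_pos: [0.5334, -0.0469, 0.0818]
tcp_rot: [-29.6, 90.0, -15.7]
wrist_force: [-0.4, 0.4, 0.2]
opening: 0.0851
```

```bash
python3 - <<'E'
from h import *
st()
p,d=bot.camera("scene")
cv2.imwrite("pics/s4c.png",cv2.resize(p[80:240,130:330],None,fx=3.5,fy=3.5))
E
```

```text
t 9.68 p [ 0.5334 -0.0469  0.0818] F [-0.4  0.4  0.2] op 0.0851 q [-5.   2.7 -8.8 78.4 -0.  71. ]
x [ 0. -0. -1.] y [-0.241  0.971 -0.   ] z [0.971 0.241 0.   ]
```

View pics/s4c.png

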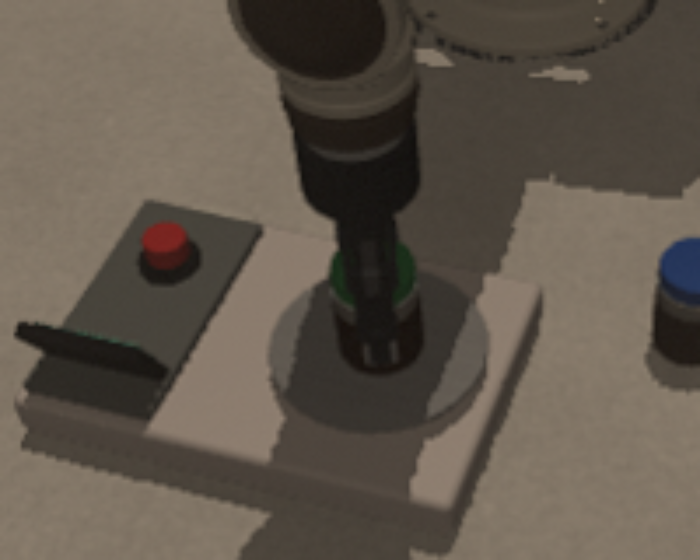

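The jar stands on the pan with the fingers open and no load on the wrist. I rise straight up to clear the jar.

Request:
{"method": "play_rows", "body": {"rows": [[[-0.5,0,0],0,8.5],[[-1.5,0,0],0,8.5],[[-3,0,0],0,8.5],[[-5,0,0],0,8.5],[[-7,0,0],0,8.5],[[-9,0,0],0,8.5],[[-11,0,0],0,8.5],[[-12,0,0],0,8.5],[[-12.5,0,0],0,8.5],[[-12.5,0,0],0,8.5],[[-12.5,0,0],0,8.5]]}}

```text
time: 10.65
ee_pos: [0.5333, -0.0469, 0.2061]
tcp_rot: [162.5, 90.0, 176.4]
wrist_force: [0.1, 0.9, 0.2]
opening: 0.0851
```

```bash
python3 - <<'E'
from h import *
st();print(shift((.458,-.2195,.2068)))
p,d=bot.camera("scene")
cv2.imwrite("pics/s5c.png",cv2.resize(p[80:240,130:330],None,fx=3.5,fy=3.5))
E
```

```text
t 10.65 p [ 0.5333 -0.0469  0.2061] F [0.1 0.9 0.2] op 0.0851 q [-5.   2.5  4.7 92.2 -0.  71. ]
x [-7.e-04  0.e+00 -1.e+00] y [-0.241  0.971  0.   ] z [ 0.971  0.241 -0.001]
[ -0.06 -14.94 -11.47]
```

View pics/s5c.png

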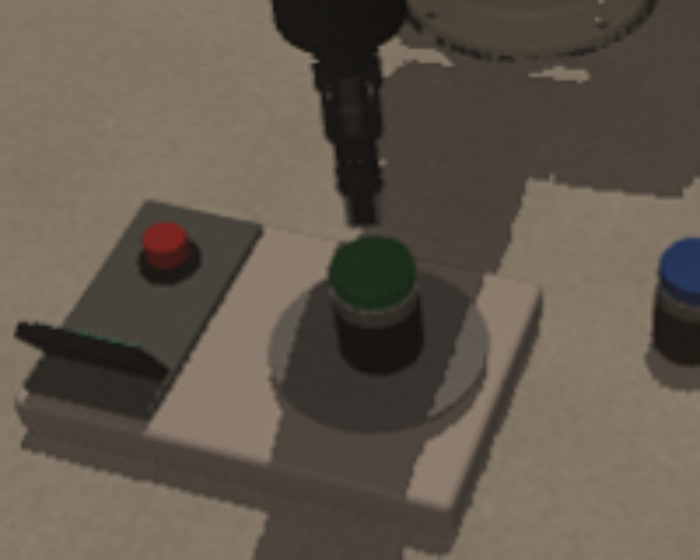

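The jar stands upright in the pan's middle. I shift to above the key, closing the fingers on the way.

Request:
{"method": "play_rows", "body": {"rows": [[[0,-0.8,-0.6],0,6],[[0,-2.5,-1.9],0,4],[[0,-4.5,-3.5],0,2],[[0,-7,-5.4],0,0],[[0,-9.5,-7.3],0,0],[[0,-11.7,-9],0,0],[[0,-13.5,-10.4],0,0],[[0,-14.9,-11.5],0,0],[[0,-14.9,-11.5],0,0],[[0,-14.9,-11.5],0,0],[[0,-14.9,-11.5],0,0],[[0,-14.9,-11.5],0,0]]}}

```text
time: 11.7
ee_pos: [0.4578, -0.2186, 0.2065]
tcp_rot: [126.4, 90.0, 140.4]
wrist_force: [0.6, 0.2, -0.4]
opening: -0.0004
```

```bash
python3 - <<'E'
from h import *
st();print(shift((.458,-.2195,.077)))
for n in("scene","top"):
    p,d=bot.camera(n);cv2.imwrite(f"pics/{n}6.png",p)
    m=mask(p,(45,90,40),(80,255,255))
    for c in blobs(m,100):
        (u,v),r=cv2.minEnclosingCircle(c);print(n,np.round([u,v,r],1),onplane(n,(u,v),.14).round(4))
E
```

```text
t 11.7 p [ 0.4578 -0.2186  0.2065] F [ 0.6  0.2 -0.4] op -0.0004 q [-25.5  -1.3   0.9  92.2   0.   50.5]
x [-4.e-04  3.e-04 -1.e+00] y [-0.242  0.97   0.   ] z [ 0.97   0.242 -0.   ]
[12.95 -0.09 -0.  ]
scene [235.8 156.9  11.9] [ 0.5389 -0.0458  0.14  ]
top [333.2 239.8  12.2] [ 0.5333 -0.0434  0.14  ]
```

View pics/scene6.png

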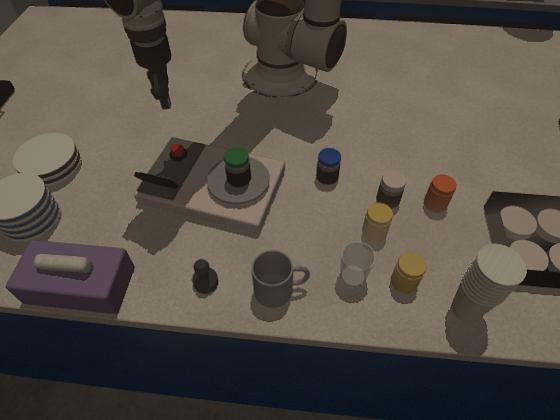

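The jar is centred on the pan to within about 3 mm, and the closed gripper is above the key. I descend to about 15 mm above the key, then creep.

Request:
{"method": "play_rows", "body": {"rows": [[[1,0,0],0,0],[[2.5,0,0],0,0],[[4.5,0,0],0,0],[[6.5,0,0],0,0],[[8.5,0,0],0,0],[[10,0,0],0,0],[[11,0,0],0,0],[[11.4,0,0],0,0],[[11.4,0,0],0,0],[[11.4,0,0],0,0]]}}

```text
time: 12.63
ee_pos: [0.458, -0.2192, 0.0933]
tcp_rot: [-40.1, 90.0, -26.2]
wrist_force: [-0.5, 0.1, 0.3]
opening: -0.0
```

```bash
python3 - <<'E'
from h import *
st();print(shift((.458,-.2195,.077)))
p,d=bot.camera("scene")
cv2.imwrite("pics/s7c.png",cv2.resize(p[80:240,100:300],None,fx=3.5,fy=3.5))
E
```

```text
t 12.63 p [ 0.458  -0.2192  0.0933] F [-0.5  0.1  0.3] op -0.0 q [-25.6  -1.3 -11.6  79.6  -0.   50.5]
x [ 6.e-04 -3.e-04 -1.e+00] y [-0.241  0.97  -0.   ] z [0.97  0.241 0.001]
[ 1.63 -0.03 -0.01]
```

View pics/s7c.png

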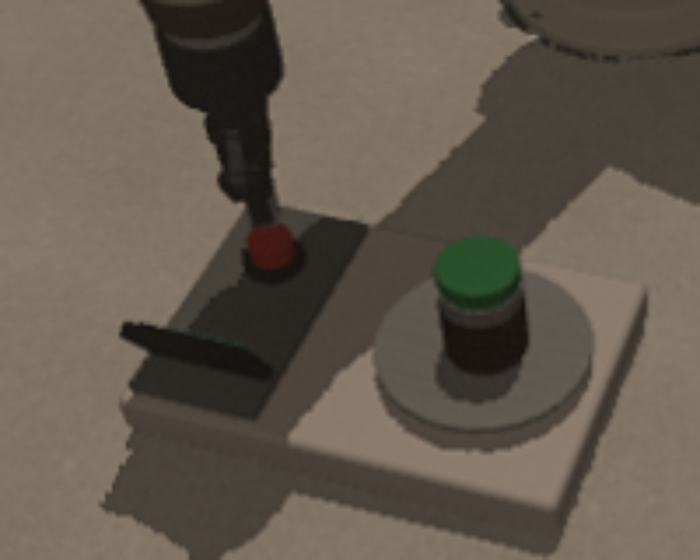

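Request:
{"method": "play_rows", "body": {"rows": [[[0.4,0,0],0,0],[[0.8,0,0],0,0],[[1.1,0,0],0,0],[[1.3,0,0],0,0],[[1.4,0,0],0,0],[[1.4,0,0],0,0],[[1.4,0,0],0,0]]}}

```text
time: 13.27
ee_pos: [0.4577, -0.2193, 0.0788]
tcp_rot: [153.5, 90.0, 167.5]
wrist_force: [0.5, 0.3, -0.0]
opening: 0.0001
```

Request:
{"method": "play_rows", "body": {"rows": [[[0.1,0,0],0,0],[[0.2,0,0],0,0],[[0.3,0,0],0,0],[[0.4,0,0],0,0],[[0.4,0,0],0,0],[[0.4,0,0],0,0]]}}

```text
time: 13.77
ee_pos: [0.4578, -0.2193, 0.0749]
tcp_rot: [-39.1, 90.0, -25.2]
wrist_force: [-0.2, -0.2, 1.6]
opening: -0.0001
```

Request:
{"method": "play_rows", "body": {"rows": [[[0.1,0,0],0,0],[[0.2,0,0],0,0],[[0.3,0,0],0,0],[[0.4,0,0],0,0],[[0.4,0,0],0,0]]}}

```text
time: 14.18
ee_pos: [0.4578, -0.2193, 0.0707]
tcp_rot: [-33.1, 90.0, -19.2]
wrist_force: [0.6, -0.1, 1.4]
opening: -0.0003
```

Request:
{"method": "play_rows", "body": {"rows": [[[0.05,0,0],0,0],[[0.1,0,0],0,0],[[0.1,0,0],0,0]]}}

```text
time: 14.43
ee_pos: [0.4579, -0.2193, 0.0701]
tcp_rot: [-36.9, 90.0, -23.0]
wrist_force: [0.0, -0.5, 4.0]
opening: -0.0
```

4 N at z = 0.0701 suggests the halfway stop. I add a 0.2 mm command to sit at about 6 N (yield is above 10 N) and hold.

Request:
{"method": "play_rows", "body": {"rows": [[[0.02,0,0],0,0],[[0.02,0,0],0,0],[[0.02,0,0],0,0]]}}

```text
time: 14.68
ee_pos: [0.4579, -0.2193, 0.07]
tcp_rot: [-36.7, 90.0, -22.8]
wrist_force: [-1.0, -0.5, 5.6]
opening: -0.0001
```

Request:
{"method": "play_rows", "body": {"rows": [[[0,0,0],0,0],[[0,0,0],0,0],[[0,0,0],0,0],[[0,0,0],0,0],[[0,0,0],0,0],[[0,0,0],0,0],[[0,0,0],0,0],[[0,0,0],0,0],[[0,0,0],0,0],[[0,0,0],0,0]]}}

```text
time: 15.52
ee_pos: [0.4578, -0.2193, 0.07]
tcp_rot: [-41.3, 90.0, -27.4]
wrist_force: [-0.0, 0.1, 6.0]
opening: 0.0005
```

Request:
{"method": "play_rows", "body": {"rows": [[[0.2,0,0],0,0],[[0.4,0,0],0,0],[[0.6,0,0],0,0],[[0.75,0,0],0,0],[[0.8,0,0],0,0],[[0.85,0,0],0,0],[[0.85,0,0],0,0],[[0.85,0,0],0,0]]}}

```text
time: 16.18
ee_pos: [0.4581, -0.2194, 0.0628]
tcp_rot: [-37.1, 89.9, -23.2]
wrist_force: [-3.7, 1.8, 15.9]
opening: -0.0002
```

15.9 N at z = 0.0628 is the bottom (expected 0.063, 14 N). I add one small nudge to be sure, then release upward.

Request:
{"method": "play_rows", "body": {"rows": [[[0.04,0,0],0,0],[[0.04,0,0],0,0],[[0.04,0,0],0,0]]}}

```text
time: 16.43
ee_pos: [0.4582, -0.2194, 0.0627]
tcp_rot: [-37.6, 89.9, -23.6]
wrist_force: [-3.5, 3.0, 19.3]
opening: 0.0
```

Request:
{"method": "play_rows", "body": {"rows": [[[-0.3,0,0],0,0],[[-0.8,0,0],0,0],[[-1.4,0,0],0,0],[[-2.2,0,0],0,0],[[-4,0,0],0,0],[[-6,0,0],0,0],[[-9,0,0],0,0],[[-12,0,0],0,0],[[-14,0,0],0,0],[[-14,0,0],0,0],[[-14,0,0],0,0]]}}

```text
time: 17.35
ee_pos: [0.458, -0.2194, 0.2015]
tcp_rot: [-38.9, 89.9, -25.0]
wrist_force: [0.1, -0.2, -0.4]
opening: -0.0002
```

```bash
python3 - <<'E'
from h import *
st()
for n in("scene","top"):
    p,d=bot.camera(n);cv2.imwrite(f"pics/{n}8.png",p)
    p0=cv2.imread(f"pics/{n}0.png")
    for nm,lo,hi,z in(("green",(45,90,40),(80,255,255),.14),("blue",(100,120,40),(125,255,255),.08),("red",(0,180,60),(5,255,255),.077)):
        for c in blobs(mask(p,lo,hi),40):
            if cv2.contourArea(c)>2000: continue
            (u,v),r=cv2.minEnclosingCircle(c);print(n,nm,np.round([u,v,r],1),onplane(n,(u,v),z).round(4))
E
```

```text
t 17.35 p [ 0.458  -0.2194  0.2015] F [ 0.1 -0.2 -0.4] op -0.0002 q [-25.6  -1.4   0.2  91.6   0.   50.5]
x [ 1.1e-03 -5.0e-04 -1.0e+00] y [-0.241  0.971 -0.001] z [0.971 0.241 0.001]
scene green [235.8 156.9  11.9] [ 0.5389 -0.0458  0.14  ]
scene blue [329.4 156.   10.6] [0.4534 0.1726 0.08  ]
top green [333.2 239.8  12.2] [ 0.5333 -0.0434  0.14  ]
top blue [244.7 275.1  11.5] [0.4505 0.1728 0.08  ]
top red [402.5 270.    7.2] [ 0.4572 -0.2177  0.077 ]
```

View pics/scene8.png

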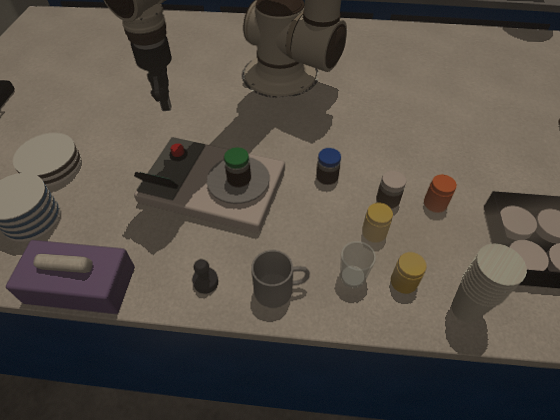

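The jar stands on the pan at (237,165), the key at (177,150) is back up, the other items have not moved, and the arm is clear. I hand the job in.

```bash
python3 -c "
from workcell import bot
print(bot.job_done())"
```

```text
the job is handed in; nothing more can be done
None
```

The green-lidded jar is standing upright in the middle of the pan, the key has been pressed as asked, and the job is handed in at about 17.5 s of the 48 s allowed.

- **Jar:** It was set down with a light touch, about 8 N on the wrist at contact, and then released. The top view puts the lid about 4 mm from the fitted pan centre. The scene view, read from its lid outline, says about 6 mm. The gripper let go within 1 mm of the fitted centre.
- **Key:** I held it at the halfway stop (fingertip height 70.0 mm, about 6 N) for roughly 1.1 s. Then I pressed it to the bottom (62.7 mm, up to 19 N) and released it.
- **Last checks:** Both pictures show the arm clear of everything. The top view shows the key back where it was and the blue jar unmoved. The other items looked unmoved in the scene picture, but I did not measure them. I did not read the scale's display, so the key positions rest on fingertip height and force alone.
- **Disagreements:** The scene camera's fit of the pan was 3 mm further out than the top camera's, because the pan's rim was included in it. I used the top camera's fit, which matched the known distance to the key.

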